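Tighten the recessed clamp nut of a signal-lamp housing with a long socket driver

TASK

Take the T-handled socket driver out of its rack, lower it gently into the bore of the blue lamp housing and feel for the square nut at the bottom until the socket drops fully over it, then turn the nut clockwise until it comes up firmly tight, without pressing hard on it or overtightening it. Then put the driver back upright in the rack pocket it came from and let go, leaving the other driver, the loose collar and the screwdriver where they are.

Things in the scene. Friction and masses are not known exactly. Their poses are not given: they have to be found in the camera images.
- housing: blue lamp housing fixed to the table: block 100 x 100 mm, 95 mm high, origin at the centre of its underside, z up. A round vertical bore of 50 mm diameter runs down its z axis. Two blue side plates reach 90 mm from the origin to its -x; a three-tier signal lamp of 72 mm diameter (axis 48 mm high) lies along its +x, reaching 305 mm from the origin
- bore_mouth (a point): centre of the rim of the flared aluminium collar on the housing's bore, on the bore axis, 107 mm above the table; z up. Inside the collar is about 65 mm wide at the rim and narrows to 51 mm at 95 mm above the table
- nut_place (a point): point on the bore axis at the top of the square head of the steel nut, 50.5 mm above the table (nut not pressed). Head 26 mm square, 14 mm tall, on a round flange with its face 36.5 mm above the table; a round pilot nose (27 mm, tapering to 19 mm) stands 6 mm above the square. How the square is clocked is not known and differs every time (this point's axes do not show it): feel for it
- driver: T-handled socket driver, 140 mm tall, about 0.35 kg, upright in one of the rack's pockets. Origin at the centre of its lower end, z up. Socket 46 mm outside, 34 mm long, with a square recess 28 mm wide, 26 mm deep, its sides along the driver's x and y; 14 mm shank; on top a black bar 80 mm (its x) x 22 mm (its y) x 28 mm. It fits the nut within about 0.08 rad of a match, every 1.571 rad
- driver_foot (a point): centre of the driver's open lower end. It is 36.5 mm above the table when the socket is fully home on the nut's flange, and 50.5 mm when it merely rests on top of the square (less by what the nut is pressed down)
- driver_grip (a point): centre of the driver's T-handle bar, 126 mm above its lower end; grip it here across its 22 mm thickness (the driver's y), with at least 40 N so that it can carry the torque
- rack: aluminium rack block fixed to the table, 80 mm (x) x 190 mm (y), 40 mm high, origin at the centre of its underside; two round pockets of 52 mm diameter at y = -45 mm and +45 mm in its frame, their floor 6 mm above the table. One holds the T-handled driver, the other the small driver
- nut (a joint): how far the nut has been turned on its thread, rad; grows clockwise seen from above (tightening), needs about 0.12 Nm; starts between 0 and 0.3 and is run fully down at 1.2, where it stops
- nut_twist (a joint): twist of the rubber seal under the nut, rad, shows the torque on the nut: 3 Nm per rad, positive clockwise, springs back when released. About 0.04 while the nut runs; firmly tight is above 0.10 (0.3 Nm) with the nut fully run down; above 0.27 (0.8 Nm) the seal is ruined
- nut_press (a joint): how far the nut is pressed down on its soft seal, m; 2.5 N per mm, springs back. Beyond 0.0065 (16 N) the seal is ruined; 5 to 8 N is enough to feel for the square
- small_driver: the other driver: 122 mm tall, 34 mm diameter sleeve, thin shank and round black handle, in the other pocket of the rack; leave alone. Origin at its lower end
- spare_collar: loose aluminium ring 66 mm outside, 14 mm high, lying on the table; leave alone. Origin under its centre
- screwdriver: screwdriver with black handle lying on the table along its x; leave alone
Things that resemble listed ones, but are neither listed nor needed, are in the scene too. What is shaped like the driver but orange is not meant.

How it is judged:
On the way, in this order (a step that is already met when the one before it is completed fails the run):
1. the driver's socket is home over the nut at the bottom of the bore (z of driver_foot in the frame of housing below 0.0405 m and horizontal distance between driver_foot and bore_mouth below 0.004 m and angle between driver's own z axis and vertical below 0.1 rad), for 0.1 s.
2. the nut is run down and firmly tight under the driver (value of joint nut above 1.12 rad and value of joint nut_twist above 0.1 rad and z of driver_foot in the frame of housing below 0.0425 m), for 0.15 s.
At the end, for the whole second after the job is handed in: The nut is still run down (turned past 1.08 rad) and the T-handled driver stands upright (within 0.08 rad), at rest and released, in the pocket it came from (within 12 mm of where it stood) (value of joint nut above 1.08 rad and distance of driver from where it was at the start of the episode below 0.012 m and angle between driver's own z axis and vertical below 0.08 rad and linear speed of driver below 0.02 m/s and not (contact force between the fingers and driver above 0.2 N)); the robot touches nothing.
It fails at once if the nut is overtightened: the seal is twisted by more than 0.27 rad (0.8 Nm), either way (value of joint nut_twist above 0.27 rad or value of joint nut_twist below -0.27 rad).
It fails at once if the nut is pressed down by more than 6.5 mm (16 N) (value of joint nut_press above 0.0065 m).
It fails at once if the second driver is moved by more than 25 mm (distance of small_driver from where it was at the start of the episode above 0.025 m).
It fails at once if the loose collar is moved by more than 25 mm (distance of spare_collar from where it was at the start of the episode above 0.025 m).
It fails at once if the screwdriver is moved by more than 25 mm (distance of screwdriver from where it was at the start of the episode above 0.025 m).
It also fails if it takes over 69 s, if anything falls off the work surface, if the arm or the gripper's body presses on something with over 40 N, if the wrist force passes 120 N, or if a joint passes its speed limit or range.

ROBOT

A 7-joint arm with a two-finger parallel gripper is mounted at the origin on the work surface. World frame = base frame: x ahead of the robot, y to its left, z up, the work surface at z = 0. Lengths are in m, angles in rad, forces in N, time in s.
With the tool pointing down it reaches from about 0.4 to 0.85 m from the base axis. Payload 4.5 kg.
Tool frame: the origin (TCP) lies midway between the tips of the shut fingers; the grasp point (between the pads) lies 19 mm behind it; y points along the fingers, z is the direction in which the jaws open and shut, and the axes are right-handed (so a half turn about y gives the same grasp; the last joint's range is limited). The gripper opens to 88 mm and grips with 3 to 60 N. Pads are 18 mm wide; open, the fingers measure 123 mm over their backs; the gripper's body (75 mm by 187 mm) begins 45 mm behind the grasp point.
Start: joints at [1.375, 0.689, -0.195, 1.565, 0.157, 0.902, -0.215], TCP at [0.142, -0.609, 0.239] pointing down, gripper open.
Joint ranges: [-3.01, 3.01], [-0.46, 2.08], [-1.47, 1.51], [0.13, 2.56], [-1, 4.14], [0.04, 2.09], [-2.66, 2.66]. Speed limits (rad/s): [2.57, 2.57, 3.14, 3.14, 3.14, 3.14, 3.14].

INTERFACE

Orientations are given as a unit quaternion [x, y, z, w].
In Python, from plant import r, snapshot, get_calibration, job, boxes_of gives the robot as it stands. The module is installed in compiled form; this text tells all that it offers.
- The arm moves only by the shell command python3 -m handwheel 'ROWS' [OPENING] [FORCE]. ROWS is JSON, a list that holds one entry, the list of rows, each a list of 6 numbers: the shift along the tool's x, y, z as a fraction of full scale, then the turn, a rotation vector about the tool's x, y, z as a fraction of full scale. In form: [[[x, y, z, wx, wy, wz], ...]]. A call has 1 to 12 rows; each row is the pose to reach, as a shift and turn from the pose commanded when the call began, along the tool's axes at that moment, turning the shorter way round; what a row does not reach only later rows make up. Full scale, the value 1, is 100 cm for a shift and 180 degrees for a turn. A row lasts 1/12 s, in which the tool goes at most 41.7 mm and 7.16 degrees, less where a joint would pass 70% of its speed; a pose out of reach is approached as far as the arm can. A call with a number of a shift or a turn outside -1 to 1 is refused whole. A call with a gripper value outside its range is refused whole. OPENING is the opening, from -1 (shut) to 1 (fully open), set as the call begins (- or left out, the last holds). The fingers move at their own pace and stop on an object; FORCE is the grip in N (left out, the last holds). Time passes only in rows, so rows that repeat a pose let the fingers close. It gives the time, the measured TCP pose, the force and the opening at its end, in the units of the state.
- r.get_state(): the state, without advancing time (a new reading comes with each control period).
- snapshot(name): name is "scene" or "top" or "wrist"; returns the picture (420x560x3 uint8, red, green, blue); there is no depth.
- get_calibration(name): a dict with "fx", "fy", "cx", "cy" (pixels), "T" (4x4, takes a point from camera to world coordinates). Camera axes: x right, y down, z forward; pixel columns grow to the right and rows downward; lengths in m; the calibration is good to about 2 mm. A picture is of the moment at which its call begins: read the wrist's pose just before it. get_calibration takes no time and is no camera call; for the wrist camera it gives the pose at the moment of the call.
- job.finish_job(): hands the job in, once; it reports no verdict.
Trained networks look in the newest picture that a camera, given by its name, has taken for a name from the list of things; names that differ only in an ending like _2 or _b are one class to them, and where a whole thing is asked for, a point or a joint stands for the part that bears it (a point fixed in the world has none). Each returns a list of dicts, best first, with "confidence" (0 to 1); they miss things now and then, are a little off and sometimes report something else, mostly with a low value. They report only what shows in the picture. A call takes as long as a camera call. They do not tell look-alikes from the thing itself.
- boxes_of(thing, camera): "bbox" ([left, top, right, bottom] in pixels, round what is visible of it).
The state is a dict: "clock": time; "q": joint angles; "qd": joint speeds; "joint_torque": joint torques, N m; "tool_pos": TCP position; "eef_rot": TCP orientation; "contact_force": force on the tool from outside, world axes, zero at the start; "moment": the same for the moment, N m; "opening": opening from 0.0 (shut) to 1.0 (fully open).
Only numpy, scipy, OpenCV 4.12 (cv2) and the standard library are available. Lean on these libraries where they do the work, as an engineer would, in place of code of your own. Each camera call takes 0.05 s, during which the arm holds its last target. There are 200 camera calls.

## Working session

There is one attempt and no reset: what is moved stays moved. The work goes in short steps, Python scripts to look and compute and a shell command to move; the robot and the scene stay as the last step left them, time stands still between calls to the robot, and variables do not carry over. Pictures are saved under pics/ and viewed, about 8 in all and at most 12, crops included, and the job is handed in when it is done.

```bash
mkdir -p pics; cat > h.py <<'E'
import numpy as np, cv2
from plant import r, snapshot, get_calibration, job, boxes_of
from scipy.spatial.transform import Rotation as R
def ray(cam,u,v,z,c=None):
    c=c or get_calibration(cam); T=np.array(c["T"])
    d=T[:3,:3]@np.array([(u-c["cx"])/c["fx"],(v-c["cy"])/c["fy"],1]); o=T[:3,3]
    return o+d*(z-o[2])/d[2]
def proj(cam,p,c=None):
    c=c or get_calibration(cam); T=np.array(c["T"]); q=T[:3,:3].T@(np.array(p)-T[:3,3])
    return np.array([c["fx"]*q[0]/q[2]+c["cx"],c["fy"]*q[1]/q[2]+c["cy"]])
def snap(cam,name):
    im=snapshot(cam); cv2.imwrite(f"pics/{name}.png",im[:,:,::-1]); return im
def st():
    s=r.get_state(); M=R.from_quat(s["eef_rot"]).as_matrix()
    print("t",round(s["clock"],2),"p",np.round(s["tool_pos"],4),"\nM",np.round(M,3).tolist(),"\nF",np.round(s["contact_force"],2),"Mo",np.round(s["moment"],3),"op",round(s["opening"],3),"q",np.round(s["q"],2)); return s,M
E
python3 - <<'E'
from h import *
st()
a=snap("top","top0"); b=snap("scene","scene0")
for cam in("top","scene"):
    c=get_calibration(cam); print(cam,c["fx"],np.round(c["T"],3).tolist())
    for t in("driver","housing","rack","small_driver","bore_mouth","spare_collar","screwdriver"):
        print(t,[(np.round(x["bbox"]).tolist(),round(x["confidence"],2)) for x in boxes_of(t,cam)])
E
```

```text
t 0.0 p [ 0.1422 -0.608   0.2379] 
M [[-0.974, -0.001, 0.228], [-0.228, 0.002, -0.974], [0.0, -1.0, -0.002]] 
F [-0.3  -0.19  0.46] Mo [-0.004  0.058 -0.035] op 1.007 q [ 1.37  0.69 -0.19  1.57  0.16  0.9  -0.22]
top 526.7448158000883 [[0.004, -0.995, 0.101, 0.407], [-1.0, -0.004, 0.007, 0.009], [-0.007, -0.101, -0.995, 1.162], [0.0, 0.0, 0.0, 1.0]]
driver [([142.0, 275.0, 187.0, 316.0], 0.86), ([176.0, 205.0, 204.0, 244.0], 0.64), ([357.0, 74.0, 422.0, 266.0], 0.39), ([382.0, 210.0, 402.0, 228.0], 0.28)]
housing [([356.0, 69.0, 421.0, 263.0], 0.85)]
rack [([166.0, 209.0, 259.0, 253.0], 0.95)]
small_driver [([220.0, 222.0, 246.0, 239.0], 0.74)]
bore_mouth [([357.0, 76.0, 423.0, 268.0], 0.83)]
spare_collar [([383.0, 212.0, 401.0, 230.0], 0.67), ([287.0, 214.0, 315.0, 243.0], 0.61)]
screwdriver [([291.0, 130.0, 306.0, 192.0], 0.62), ([176.0, 207.0, 201.0, 244.0], 0.36)]
scene 479.0233749618867 [[-0.722, 0.435, -0.538, 1.096], [0.692, 0.459, -0.557, 0.613], [0.005, -0.775, -0.632, 0.774], [0.0, 0.0, 0.0, 1.0]]
driver [([340.0, 225.0, 369.0, 285.0], 0.85), ([388.0, 212.0, 420.0, 272.0], 0.81), ([95.0, 157.0, 258.0, 252.0], 0.6), ([177.0, 245.0, 250.0, 293.0], 0.33)]
housing [([95.0, 156.0, 256.0, 252.0], 0.92)]
rack [([290.0, 236.0, 381.0, 312.0], 0.91)]
small_driver [([311.0, 220.0, 331.0, 260.0], 0.72), ([94.0, 157.0, 260.0, 250.0], 0.28)]
bore_mouth [([337.0, 227.0, 369.0, 285.0], 0.44)]
spare_collar [([94.0, 158.0, 256.0, 251.0], 0.7), ([261.0, 225.0, 286.0, 245.0], 0.52)]
screwdriver [([176.0, 248.0, 249.0, 298.0], 0.85), ([94.0, 156.0, 256.0, 252.0], 0.7)]
```

```bash
python3 - <<'E'
import cv2
a=cv2.imread("pics/top0.png"); b=cv2.imread("pics/scene0.png")
cv2.imwrite("pics/v1.png",cv2.resize(a[60:330,130:440],None,fx=2.2,fy=2.2,interpolation=3)[:600])
E
```

```text
(no output)
```

View pics/v1.png

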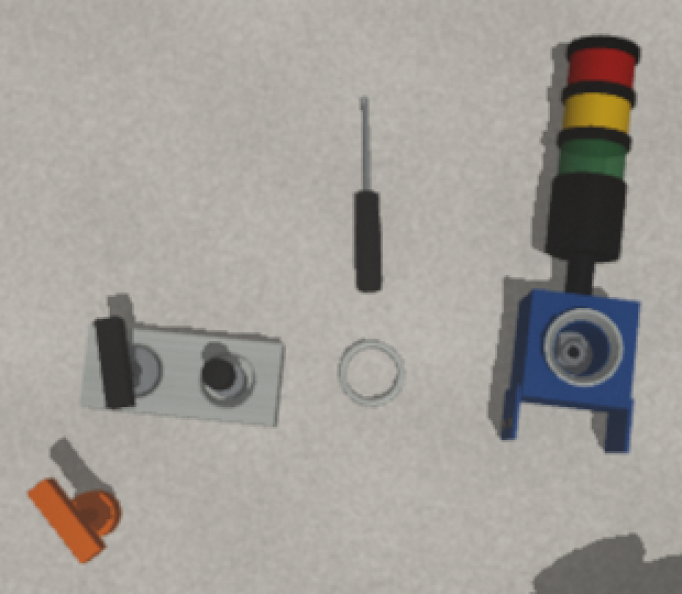

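View pics/scene0.png

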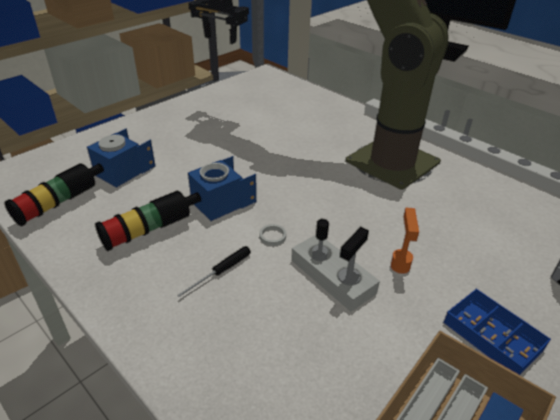

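The black T-driver is in the left rack pocket (top px ~182,224), with the orange look-alike below it. The housing bore is at top px ~(395,218). A second lamp housing lies further off.

```bash
python3 - <<'E'
from h import *
im=cv2.imread("pics/top0.png")
k=lambda x,y:(130+x/2.2,60+y/2.2)
print("rim",ray("top",*k(583,347),.107))
print("bar top",ray("top",*k(115,362),.146), [np.round(ray("top",*k(*q),.146)[:2],3).tolist() for q in((95,320),(122,317),(134,406),(107,409))])
print("rack corners",[np.round(ray("top",*k(*q),.04)[:2],3).tolist() for q in((285,341),(276,426),(82,405))])
print("small",ray("top",*k(220,375),.128),"collar",ray("top",*k(371,372),.014))
print("housing top corners",[np.round(ray("top",*k(*q),.095)[:2],3).tolist() for q in((533,290),(639,303),(633,408),(525,400))])
c=get_calibration("wrist"); s,M=st(); T=np.array(c["T"]); print("wrist cam in tool",np.round(M.T@(T[:3,3]-s["tool_pos"]),3),np.round(M.T@T[:3,:3],3).tolist(),c["fx"])
# bore
p=ray("top",*k(583,347),.107); 
print("tool delta to 0.3 above rim", M.T@(p+[0,0,.13]-s["tool_pos"]))
E
```

```text
rim [ 0.50520447 -0.1979086   0.107     ]
bar top [0.48682255 0.22165479 0.146     ] [[0.524, 0.24], [0.527, 0.216], [0.448, 0.204], [0.445, 0.228]]
rack corners [[0.516, 0.079], [0.434, 0.086], [0.453, 0.275]]
small [0.47691437 0.13103222 0.128     ] collar [ 0.48813722 -0.00556235  0.014     ]
housing top corners [[0.559, -0.155], [0.547, -0.253], [0.45, -0.245], [0.457, -0.146]]
t 0.8 p [ 0.1424 -0.6086  0.2388] 
M [[-0.974, 0.0, 0.228], [-0.228, -0.0, -0.974], [-0.0, -1.0, 0.0]] 
F [0.09 0.14 0.12] Mo [-0.047  0.01  -0.022] op 0.999 q [ 1.37  0.69 -0.19  1.57  0.16  0.9  -0.22]
wrist cam in tool [-0.066 -0.146 -0.001] [[0.0, 0.967, 0.255], [0.0, -0.255, 0.967], [1.0, -0.0, -0.0]] 326.36370887221045
tool delta to 0.3 above rim [-0.44683637  0.00174343 -0.31725172]
```

```bash
python3 -m handwheel '[[[-0.02,0,-0.015,0,0,0],[-0.05,0,-0.04,0,0,0],[-0.08,0,-0.065,0,0,0],[-0.11,0,-0.09,0,0,0],[-0.14,0,-0.115,0,0,0],[-0.17,0,-0.14,0,0,0],[-0.2,0,-0.165,0,0,0],[-0.23,0,-0.19,0,0,0],[-0.26,0,-0.215,0,0,0],[-0.29,0,-0.24,0,0,0],[-0.32,0,-0.265,0,0,0],[-0.345,0,-0.285,0,0,0]]]'
python3 -m handwheel '[[[-0.02,0,-0.018,0,0,0],[-0.036,0,-0.033,0,0,0],[-0.036,0,-0.033,0,0,0],[-0.036,0,-0.033,0,0,0]]]'
python3 - <<'E'
from h import *
s,M=st(); c=get_calibration("wrist"); im=snap("wrist","w1")
u,v=proj("wrist",[.5052,-.1979,.0505],c); print(u,v,np.round(c["T"],3).tolist())
print(boxes_of("bore_mouth","wrist")[:2])
u,v=int(u),int(v)
cr=im[max(0,v-100):v+100,max(0,u-110):u+110,::-1]
print(max(0,u-110),max(0,v-100)); cv2.imwrite("pics/v3.png",cv2.resize(cr,None,fx=3,fy=3,interpolation=2))
E
```

```text
clock: 1.8
tool_pos: [0.4152, -0.2497, 0.239]
eef_rot: [-0.081, 0.702, -0.702, 0.082]
contact_force: [1.0, -0.4, -0.5]
opening: 1.006
clock: 2.13
tool_pos: [0.4416, -0.2111, 0.2388]
eef_rot: [0.082, -0.702, 0.702, -0.082]
contact_force: [0.3, -1.4, -0.9]
opening: 0.999
t 2.13 p [ 0.4416 -0.2111  0.2388] 
M [[-0.973, 0.0, 0.231], [-0.231, -0.0, -0.973], [-0.0, -1.0, 0.0]] 
F [ 0.33 -1.37 -0.91] Mo [-0.026  0.004 -0.024] op 0.999 q [ 0.45  0.51 -0.15  1.97  0.12  0.67 -1.11]
275.7793283279292 123.72297694157172 [[0.231, -0.941, -0.247, 0.506], [-0.973, -0.223, -0.059, -0.195], [0.0, 0.254, -0.967, 0.385], [0.0, 0.0, 0.0, 1.0]]
[{'bbox': [188.3, 0.0, 361.0, 230.1], 'confidence': 0.72}]
165 23
```

View pics/v3.png

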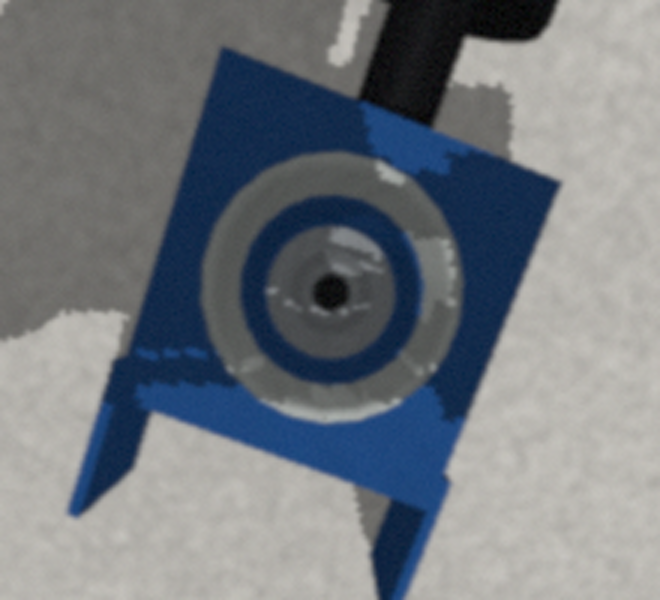

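The bore shows round and centred at px ≈(275.5,119); the square's clocking is dim, so I'll enhance the contrast.

```bash
python3 - <<'E'
from h import *
im=cv2.imread("pics/w1.png")
c=get_calibration("wrist")
print("rim",ray("wrist",275.7,118.7,.107,c),"nose",ray("wrist",275.3,120,.0565,c))
g=cv2.cvtColor(im[87:153,243:309],cv2.COLOR_BGR2GRAY)
g=cv2.resize(g,None,fx=9,fy=9,interpolation=cv2.INTER_CUBIC)
g=cv2.createCLAHE(6,(3,3)).apply(g); cv2.imwrite("pics/v4.png",g)
E
```

```text
rim [ 0.50757854 -0.19897267  0.107     ] nose [ 0.50689909 -0.19915347  0.0565    ]
```

View pics/v4.png

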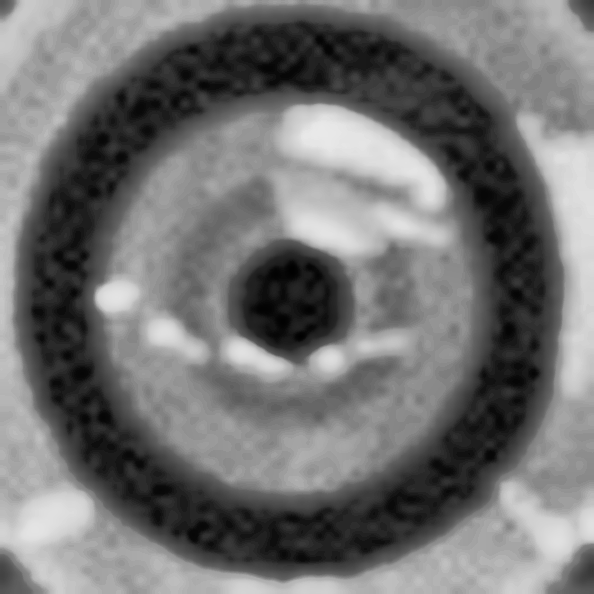

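The clocking isn't visible, so I'll feel for it. Joint 7 decreases when turning clockwise, so I'll flip the gripper half a turn to leave plenty of clockwise range.

```bash
python3 -m handwheel '[[[-0.006,0,-0.017,0,-0.037,0],[-0.012,0,-0.034,0,-0.075,0],[-0.018,0,-0.051,0,-0.112,0],[-0.024,0,-0.068,0,-0.15,0],[-0.03,0,-0.085,0,-0.187,0],[-0.036,0,-0.102,0,-0.225,0],[-0.042,0,-0.119,0,-0.262,0],[-0.048,0,-0.136,0,-0.3,0],[-0.054,0,-0.153,0,-0.337,0],[-0.06,0,-0.17,0,-0.375,0],[-0.066,0,-0.187,0,-0.412,0],[-0.072,0,-0.205,0,-0.45,0]]]'
python3 - <<'E'
from h import *
s,M=st(); print(M.T@(np.array([.487,.222,.24])-s["tool_pos"])); print("yaw z",np.degrees(np.arctan2(M[1,2],M[0,2])))
E
```

```text
clock: 3.23
tool_pos: [0.4642, 0.0024, 0.2387]
eef_rot: [0.519, -0.481, 0.481, -0.518]
contact_force: [-0.2, -0.3, -0.6]
opening: 1.001
t 3.23 p [0.4642 0.0024 0.2387] 
M [[0.075, -0.0, 0.997], [-0.997, -0.001, 0.075], [0.001, -1.0, -0.0]] 
F [-0.2  -0.35 -0.62] Mo [-0.046 -0.172 -0.056] op 1.001 q [ 0.25  0.52 -0.55  2.02  0.42  0.7  -0.48]
[-0.21729585 -0.00161388  0.03907532]
yaw z 4.2735947529991
```

```bash
python3 -m handwheel '[[[-0.018,0,0.003,0,-0.037,0],[-0.036,0,0.006,0,-0.075,0],[-0.054,0,0.009,0,-0.112,0],[-0.072,0,0.013,0,-0.15,0],[-0.09,0,0.016,0,-0.187,0],[-0.108,0,0.019,0,-0.225,0],[-0.126,0,0.022,0,-0.262,0],[-0.144,0,0.026,0,-0.3,0],[-0.162,0,0.029,0,-0.337,0],[-0.18,0,0.032,0,-0.375,0],[-0.198,0,0.036,0,-0.412,0],[-0.217,0,0.039,0,-0.45,0]]]'
python3 -m handwheel '[[[0,0,0,0,-0.037,0],[0,0,0,0,-0.074,0],[0,0,0,0,-0.074,0],[0,0,0,0,-0.074,0]]]'
python3 - <<'E'
from h import *
s,M=st(); c=get_calibration("wrist"); im=snap("wrist","w2")
print("yaw z",np.degrees(np.arctan2(M[1,2],M[0,2])))
print("exp bar",proj("wrist",[.487,.222,.146],c),[(np.round(x["bbox"]).tolist(),round(x["confidence"],2)) for x in boxes_of("driver","wrist")])
print(c["fx"],c["cx"],c["cy"],np.array(c["T"]).tolist())
E
```

```text
clock: 4.23
tool_pos: [0.4886, 0.2213, 0.2384]
eef_rot: [0.707, -0.029, 0.029, -0.706]
contact_force: [0.9, -0.6, -0.2]
opening: 0.999
clock: 4.57
tool_pos: [0.488, 0.2213, 0.2382]
eef_rot: [0.706, 0.05, -0.05, -0.705]
contact_force: [-0.4, 0.0, 0.6]
opening: 1.001
t 4.57 p [0.488  0.2213 0.2382] 
M [[0.99, -0.001, -0.142], [0.142, -0.001, 0.99], [-0.001, -1.0, -0.001]] 
F [-0.35  0.04  0.61] Mo [ 0.036 -0.165  0.002] op 1.001 q [ 0.04  0.73 -0.97  1.81  0.72  1.    0.49]
yaw z 98.15130973362898
exp bar [273.32347997 209.64662857] [([313.0, 1.0, 407.0, 89.0], 0.67), ([258.0, 156.0, 299.0, 262.0], 0.6)]
326.36370887221045 273.1782017810099 208.51854299550752 [[-0.14144940717972174, 0.9568586382998596, 0.25379836784235194, 0.42357984834211115], [0.9899451132647203, 0.1369441779975299, 0.035425482860204485, 0.21303395806838102], [-0.0008590295705553454, 0.25625736754972983, -0.9666082058645467, 0.38427271273319424], [0.0, 0.0, 0.0, 1.0]]
```

View pics/w2.png

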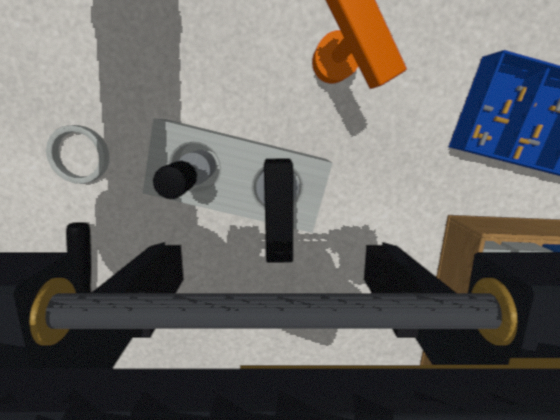

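```bash
python3 - <<'E'
from h import *
im=cv2.imread("pics/w2.png").max(2); c=get_calibration("wrist")
m=(im<50).astype(np.uint8)
rows=range(160,266,8)
L=[]
for v in rows:
    x=np.where(m[v,240:320])[0]
    if len(x): L.append((v,240+x.min(),240+x.max(),len(x))); print(L[-1])
col=np.where((im[140:300,279]<50))[0]+140; print("rows",col.min(),col.max(), im[240:275,279].tolist(), im[150:164,279].tolist())
for p in([.4474,.216,.146],[.5265,.228,.146],[.4474,.216,.118]): print(proj("wrist",p,c))
A=ray("wrist",279,158,.146,c)
for v,a,b,n in L: print(v,np.round(ray("wrist",(a+b+1)/2,v,.146,c)[:2],4))
print(A)
E
```

```text
(160, np.int64(266), np.int64(289), 24)
(168, np.int64(264), np.int64(291), 28)
(176, np.int64(265), np.int64(292), 28)
(184, np.int64(265), np.int64(292), 28)
(192, np.int64(265), np.int64(292), 28)
(200, np.int64(265), np.int64(292), 28)
(208, np.int64(266), np.int64(292), 27)
(216, np.int64(266), np.int64(292), 27)
(224, np.int64(266), np.int64(292), 27)
(232, np.int64(266), np.int64(292), 27)
(240, np.int64(266), np.int64(292), 27)
(248, np.int64(266), np.int64(292), 27)
(256, np.int64(266), np.int64(292), 27)
rows 159 298 [22, 21, 16, 13, 14, 19, 18, 17, 11, 17, 17, 16, 20, 24, 16, 13, 8, 13, 15, 11, 14, 26, 63, 100, 114, 114, 114, 113, 114, 113, 108, 109, 107, 107, 109] [155, 165, 165, 164, 164, 163, 163, 146, 89, 35, 16, 18, 20, 20]
[272.21185604 156.21339374]
[273.03891641 258.46485191]
[272.33974249 152.68067403]
160 [0.4495 0.2206]
168 [0.4553 0.2214]
176 [0.461 0.223]
184 [0.4669 0.2239]
192 [0.4729 0.2248]
200 [0.479  0.2257]
208 [0.4851 0.227 ]
216 [0.4913 0.2279]
224 [0.4976 0.2288]
232 [0.504  0.2298]
240 [0.5105 0.2308]
248 [0.517  0.2317]
256 [0.5237 0.2327]
[0.44797099 0.22106325 0.146     ]
```

The bar centre is at about (0.488, 0.2275) and its yaw at ~99.4°; its measured length of 80 mm matches. The wrist view showed the bar at px (265–292, 158–261). Next I descend and grip.

```bash
python3 -m handwheel '[[[0,0.01,0.003,0,-0.007,0],[0.001,0.03,0.006,0,-0.007,0],[0.001,0.05,0.006,0,-0.007,0],[0.001,0.07,0.006,0,-0.007,0],[0.001,0.085,0.006,0,-0.007,0],[0.001,0.1,0.006,0,-0.007,0],[0.001,0.11,0.006,0,-0.007,0],[0.001,0.118,0.006,0,-0.007,0],[0.001,0.123,0.006,0,-0.007,0],[0.001,0.125,0.006,0,-0.007,0],[0.001,0.125,0.006,0,-0.007,0]]]' 0 50
python3 -m handwheel '[[[0,0,0,0,0,0],[0,0,0,0,0,0],[0,0,0,0,0,0],[0,0,0,0,0,0],[0,0,0,0,0,0],[0,0,0,0,0,0],[0,0,0,0,0,0],[0,0,0,0,0,0]]]' -1 50
python3 -c "from h import *; st()"
```

```text
clock: 5.58
tool_pos: [0.4876, 0.2293, 0.1136]
eef_rot: [-0.705, -0.06, 0.06, 0.705]
contact_force: [0.4, -0.1, 0.1]
opening: 0.501
clock: 6.25
tool_pos: [0.488, 0.2289, 0.1141]
eef_rot: [0.705, 0.06, -0.06, -0.704]
contact_force: [-0.8, -1.6, 5.1]
opening: 0.243
t 6.25 p [0.488  0.2289 0.1141] 
M [[0.986, 0.001, -0.169], [0.169, -0.001, 0.986], [0.001, -1.0, -0.001]] 
F [-0.8  -1.61  5.15] Mo [-0.527 -0.23  -0.003] op 0.243 q [-0.06  0.89 -0.82  1.91  0.95  0.78  0.31]
```

```bash
python3 -m handwheel '[[[0,-0.005,0,0,0,0],[0,-0.015,0,0,0,0],[0,-0.03,0,0,0,0],[0,-0.05,0,0,0,0],[0,-0.07,0,0,0,0],[0,-0.09,0,0,0,0],[0,-0.11,0,0,0,0],[0,-0.13,0,0,0,0],[0,-0.143,0,0,0,0],[0,-0.15,0,0,0,0],[0,-0.15,0,0,0,0],[0,-0.15,0,0,0,0]]]'
python3 -c "
from h import *
s,M=st(); print(M.T@(np.array([.5066,-.199,.264])-s['tool_pos']))"
```

```text
clock: 7.25
tool_pos: [0.4873, 0.2288, 0.2632]
eef_rot: [0.705, 0.06, -0.06, -0.704]
contact_force: [-0.3, -0.1, -4.7]
opening: 0.245
t 7.25 p [0.4873 0.2288 0.2632] 
M [[0.986, -0.001, -0.169], [0.169, -0.001, 0.986], [-0.001, -1.0, -0.001]] 
F [-0.33 -0.06 -4.73] Mo [ 0.057 -0.144 -0.015] op 0.245 q [ 0.04  0.71 -1.    1.77  0.68  1.05  0.53]
[-0.053419   -0.00054727 -0.42492576]
```

```bash
python3 -m handwheel '[[[-0.001,0,-0.01,0,0,0],[-0.005,0,-0.04,0,0,0],[-0.009,0,-0.075,0,0,0],[-0.014,0,-0.11,0,0,0],[-0.019,0,-0.15,0,0,0],[-0.024,0,-0.19,0,0,0],[-0.029,0,-0.23,0,0,0],[-0.034,0,-0.27,0,0,0],[-0.039,0,-0.31,0,0,0],[-0.044,0,-0.35,0,0,0],[-0.048,0,-0.38,0,0,0],[-0.051,0,-0.405,0,0,0]]]'
python3 -m handwheel '[[[-0.002,0,-0.012,0,0,0],[-0.002,0,-0.02,0,0,0],[-0.002,0,-0.02,0,0,0],[-0.002,0,-0.02,0,0,0],[-0.002,0,-0.02,0,0,0]]]'
python3 - <<'E'
from h import *
s,M=st(); print(M.T@(np.array([.5066,-.199,.264])-s['tool_pos']))
snap("wrist","w3"); snap("scene","s3"); a=cv2.imread("pics/w3.png"); b=cv2.imread("pics/s3.png")[90:300,60:340]
cv2.imwrite("pics/v6.png",np.hstack([cv2.resize(a,(400,300)),cv2.resize(b,(400,300))]))
E
```

```text
clock: 8.25
tool_pos: [0.5039, -0.1832, 0.2619]
eef_rot: [0.705, 0.057, -0.06, -0.704]
contact_force: [0.3, 0.9, -4.7]
opening: 0.244
clock: 8.67
tool_pos: [0.5075, -0.1962, 0.2639]
eef_rot: [-0.704, -0.062, 0.061, 0.705]
contact_force: [0.5, 0.3, -4.1]
opening: 0.243
t 8.67 p [ 0.5075 -0.1962  0.2639] 
M [[0.985, 0.0, -0.173], [0.173, 0.001, 0.985], [0.001, -1.0, 0.001]] 
F [ 0.49  0.25 -4.07] Mo [ 0.076 -0.116  0.044] op 0.243 q [ 0.88  0.74 -1.07  1.76  0.73  1.1   1.31]
[-1.33297486e-03 -5.44258887e-05 -2.57292314e-03]
```

View pics/v6.png

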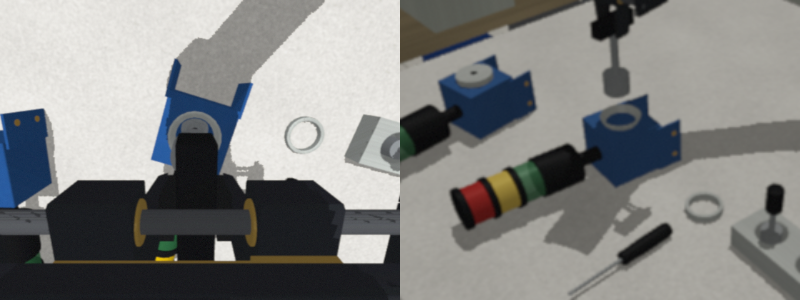

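```bash
python3 -m handwheel '[[[0,0,-0.002,0,0,0],[-0.001,0,-0.0027,0,0,0],[-0.001,0.01,-0.0027,0,0,0],[-0.001,0.025,-0.0027,0,0,0],[-0.001,0.04,-0.0027,0,0,0],[-0.001,0.055,-0.0027,0,0,0],[-0.001,0.064,-0.0027,0,0,0],[-0.001,0.07,-0.0027,0,0,0],[-0.001,0.074,-0.0027,0,0,0],[-0.001,0.075,-0.0027,0,0,0],[-0.001,0.075,-0.0027,0,0,0],[-0.001,0.075,-0.0027,0,0,0]]]'
python3 -c "from h import *; st()"
```

```text
clock: 9.77
tool_pos: [0.5093, -0.1993, 0.1893]
eef_rot: [-0.703, -0.063, 0.058, 0.706]
contact_force: [4.5, 4.4, -0.3]
opening: 0.242
t 9.77 p [ 0.5093 -0.1993  0.1893] 
M [[0.985, 0.006, -0.171], [0.171, 0.004, 0.985], [0.006, -1.0, 0.003]] 
F [ 4.5   4.36 -0.32] Mo [ 1.365 -1.375  0.035] op 0.242 q [ 0.84  0.83 -0.99  1.84  0.85  0.96  1.21]
```

```bash
python3 -m handwheel '[[[0.001,0,0.0008,0,0,0],[0.002,0,0.0018,0,0,0],[0.002,0,0.0018,0,0,0],[0.002,0,0.0018,0,0,0],[0.002,0,0.0018,0,0,0]]]'
python3 -c "from h import *; st()"
```

```text
clock: 10.18
tool_pos: [0.5093, -0.1987, 0.1888]
eef_rot: [-0.704, -0.061, 0.059, 0.705]
contact_force: [3.9, 3.5, -1.5]
opening: 0.25
t 10.18 p [ 0.5093 -0.1987  0.1888] 
M [[0.985, 0.002, -0.17], [0.17, 0.001, 0.986], [0.002, -1.0, 0.001]] 
F [ 3.93  3.48 -1.52] Mo [ 1.089 -1.43   0.058] op 0.25 q [ 0.84  0.83 -0.99  1.83  0.85  0.97  1.21]
```

```bash
python3 -m handwheel '[[[0.001,0,0.0008,0,0,0],[0.0025,0,0.0018,0,0,0],[0.0025,0,0.0018,0,0,0],[0.0025,0,0.0018,0,0,0],[0.0025,0,0.0018,0,0,0]]]'
python3 -c "from h import *; st()"
```

```text
clock: 10.6
tool_pos: [0.5101, -0.1975, 0.1884]
eef_rot: [0.705, 0.06, -0.06, -0.704]
contact_force: [3.0, 2.0, -3.2]
opening: 0.246
t 10.6 p [ 0.5101 -0.1975  0.1884] 
M [[0.986, -0.001, -0.169], [0.169, -0.001, 0.986], [-0.001, -1.0, -0.0]] 
F [ 3.02  1.95 -3.15] Mo [ 0.545 -1.066  0.031] op 0.246 q [ 0.83  0.83 -0.99  1.83  0.85  0.97  1.21]
```

```bash
python3 -m handwheel '[[[0.001,0,0.0006,0,0,0],[0.0025,0,0.0012,0,0,0],[0.0025,0,0.0012,0,0,0],[0.0025,0,0.0012,0,0,0],[0.0025,0,0.0012,0,0,0]]]'
python3 -c "from h import *; st()"
```

```text
clock: 11.02
tool_pos: [0.5118, -0.1961, 0.1883]
eef_rot: [0.705, 0.059, -0.061, -0.704]
contact_force: [0.2, 0.8, -4.0]
opening: 0.246
t 11.02 p [ 0.5118 -0.1961  0.1883] 
M [[0.986, -0.002, -0.169], [0.169, -0.001, 0.986], [-0.002, -1.0, -0.001]] 
F [ 0.22  0.75 -3.97] Mo [ 0.012 -0.149 -0.042] op 0.246 q [ 0.83  0.83 -0.99  1.83  0.85  0.97  1.2 ]
```

```bash
python3 -m handwheel '[[[0,0.003,0.0003,0,0,0],[0,0.006,0.0003,0,0,0],[0,0.009,0.0003,0,0,0],[0,0.012,0.0003,0,0,0],[0,0.014,0.0003,0,0,0],[0,0.016,0.0003,0,0,0],[0,0.016,0.0003,0,0,0],[0,0.016,0.0003,0,0,0]]]'
python3 -c "from h import *; st()"
```

```text
clock: 11.68
tool_pos: [0.5128, -0.1952, 0.1726]
eef_rot: [-0.705, -0.06, 0.06, 0.705]
contact_force: [0.1, 0.0, -5.1]
opening: 0.246
t 11.68 p [ 0.5128 -0.1952  0.1726] 
M [[0.986, -0.0, -0.169], [0.169, 0.0, 0.986], [-0.0, -1.0, 0.0]] 
F [ 0.08  0.05 -5.11] Mo [ 0.094 -0.167  0.054] op 0.246 q [ 0.82  0.85 -0.97  1.84  0.87  0.95  1.18]
```

```bash
python3 -m handwheel '[[[0,0.002,0,0,0,0],[0,0.004,0,0,0,0],[0,0.006,0,0,0,0],[0,0.008,0,0,0,0],[0,0.009,0,0,0,0],[0,0.01,0,0,0,0],[0,0.01,0,0,0,0],[0,0.01,0,0,0,0]]]'
python3 -c "from h import *; st()"
```

```text
clock: 12.35
tool_pos: [0.5128, -0.1953, 0.1627]
eef_rot: [0.705, 0.06, -0.06, -0.705]
contact_force: [-0.1, 0.4, -3.7]
opening: 0.245
t 12.35 p [ 0.5128 -0.1953  0.1627] 
M [[0.986, 0.0, -0.169], [0.169, -0.0, 0.986], [0.0, -1.0, -0.0]] 
F [-0.13  0.41 -3.71] Mo [ 0.109 -0.199  0.003] op 0.245 q [ 0.81  0.87 -0.96  1.85  0.89  0.93  1.17]
```

```bash
python3 -m handwheel '[[[0,0.0015,0,0,0,0],[0,0.003,0,0,0,0],[0,0.0045,0,0,0,0],[0,0.006,0,0,0,0],[0,0.006,0,0,0,0],[0,0.006,0,0,0,0]]]'
python3 -c "from h import *; st()"
```

```text
clock: 12.85
tool_pos: [0.5129, -0.195, 0.1569]
eef_rot: [-0.704, -0.06, 0.06, 0.705]
contact_force: [-0.5, 0.7, -1.8]
opening: 0.242
t 12.85 p [ 0.5129 -0.195   0.1569] 
M [[0.986, 0.0, -0.169], [0.169, 0.0, 0.986], [0.0, -1.0, 0.0]] 
F [-0.53  0.65 -1.85] Mo [ 0.214 -0.096 -0.035] op 0.242 q [ 0.81  0.87 -0.95  1.85  0.9   0.92  1.16]
```

```bash
python3 -m handwheel '[[[0,0.001,0,0,0,0],[0,0.0015,0,0,0,0],[0,0.0015,0,0,0,0],[0,0.0015,0,0,0,0]]]'
python3 -c "from h import *; st()"
```

```text
clock: 13.18
tool_pos: [0.513, -0.1951, 0.1555]
eef_rot: [0.705, 0.06, -0.06, -0.705]
contact_force: [-0.7, 0.1, 1.0]
opening: 0.243
t 13.18 p [ 0.513  -0.1951  0.1555] 
M [[0.986, 0.001, -0.169], [0.169, 0.0, 0.986], [0.001, -1.0, -0.0]] 
F [-0.71  0.08  0.99] Mo [ 0.265 -0.003 -0.011] op 0.243 q [ 0.81  0.88 -0.95  1.85  0.91  0.92  1.16]
```

```bash
python3 -m handwheel '[[[0,0,0,0,0.014,0],[0,0,0,0,0.028,0],[0,0,0,0,0.042,0],[0,0,0,0,0.056,0],[0,0,0,0,0.07,0],[0,0,0,0,0.084,0],[0,0,0,0,0.098,0],[0,0,0,0,0.112,0],[0,0,0,0,0.112,0]]]'
python3 -c "from h import *; st()"
```

```text
clock: 13.93
tool_pos: [0.5128, -0.1955, 0.155]
eef_rot: [0.704, -0.065, 0.065, -0.704]
contact_force: [1.5, 0.8, -3.7]
opening: 0.242
t 13.93 p [ 0.5128 -0.1955  0.155 ] 
M [[0.983, -0.0, 0.182], [-0.182, -0.001, 0.983], [0.0, -1.0, -0.001]] 
F [ 1.5   0.78 -3.7 ] Mo [ 0.036 -0.325  0.001] op 0.242 q [ 0.77  0.84 -0.87  1.86  0.85  0.86  0.85]
```

```bash
python3 -m handwheel '[[[0,0.001,0,0,0,0],[0,0.002,0,0,0,0],[0,0.003,0,0,0,0],[0,0.004,0,0,0,0],[0,0.005,0,0,0,0],[0,0.005,0,0,0,0],[0,0.005,0,0,0,0]]]'
python3 -c "from h import *; st()"
```

```text
clock: 14.52
tool_pos: [0.5128, -0.1954, 0.1501]
eef_rot: [0.704, -0.064, 0.064, -0.704]
contact_force: [-0.1, -0.8, -3.0]
opening: 0.242
t 14.52 p [ 0.5128 -0.1954  0.1501] 
M [[0.984, -0.0, 0.181], [-0.181, -0.0, 0.984], [-0.0, -1.0, -0.0]] 
F [-0.11 -0.83 -3.  ] Mo [-0.075 -0.302 -0.042] op 0.242 q [ 0.77  0.85 -0.86  1.86  0.86  0.85  0.85]
```

```bash
python3 -m handwheel '[[[0,0.001,0,0,0,0],[0,0.002,0,0,0,0],[0,0.003,0,0,0,0],[0,0.004,0,0,0,0],[0,0.005,0,0,0,0],[0,0.005,0,0,0,0],[0,0.005,0,0,0,0]]]'
python3 -c "from h import *; st()"
```

```text
clock: 15.1
tool_pos: [0.5128, -0.1953, 0.1452]
eef_rot: [0.704, -0.064, 0.064, -0.704]
contact_force: [0.4, -0.4, -3.9]
opening: 0.24
t 15.1 p [ 0.5128 -0.1953  0.1452] 
M [[0.984, -0.0, 0.181], [-0.181, -0.0, 0.984], [-0.0, -1.0, -0.0]] 
F [ 0.35 -0.45 -3.92] Mo [-0.131 -0.309  0.007] op 0.24 q [ 0.76  0.86 -0.86  1.86  0.87  0.85  0.84]
```

```bash
cat >> h.py <<'E'
def avg(n=5):
    F=[]
    for i in range(n):
        snapshot("top"); s=r.get_state(); F.append(list(s["contact_force"])+list(s["moment"])+[s["joint_torque"][6]])
    M=R.from_quat(s["eef_rot"]).as_matrix()
    print("t",round(s["clock"],2),"p",np.round(s["tool_pos"],4),"F,M,tau7",np.round(np.mean(F,0),3),"sd Mz",round(np.std(F,0)[5],3),"yaw z",round(np.degrees(np.arctan2(M[1,2],M[0,2])),2),"q7",round(s["q"][6],2))
E
python3 -c "from h import *; avg()"
python3 -m handwheel '[[[0,0.0005,0,0,0.014,0],[0,0.001,0,0,0.028,0],[0,0.001,0,0,0.042,0],[0,0.001,0,0,0.056,0],[0,0.001,0,0,0.07,0],[0,0.001,0,0,0.084,0],[0,0.001,0,0,0.098,0],[0,0.001,0,0,0.112,0],[0,0.001,0,0,0.112,0]]]'
python3 -c "from h import *; avg()"
```

```text
t 15.35 p [ 0.5128 -0.1953  0.1452] F,M,tau7 [ 0.497 -0.759 -3.839 -0.203 -0.276  0.011 -0.01 ] sd Mz 0.028 yaw z 79.59 q7 0.84
clock: 16.1
tool_pos: [0.5128, -0.1965, 0.1445]
eef_rot: [0.683, -0.187, 0.187, -0.681]
contact_force: [-0.1, -2.1, -3.1]
opening: 0.242
t 16.35 p [ 0.5127 -0.1962  0.1443] F,M,tau7 [ 0.242 -3.775 -2.288 -1.223 -0.177  0.14  -0.166] sd Mz 0.024 yaw z 59.44 q7 0.54
```

```bash
python3 -m handwheel '[[[0.001,0,-0.001,0,0.014,0],[0.001,0,-0.0017,0,0.028,0],[0.001,0,-0.0017,0,0.042,0],[0.001,0,-0.0017,0,0.056,0],[0.001,0,-0.0017,0,0.07,0],[0.001,0,-0.0017,0,0.084,0],[0.001,0,-0.0017,0,0.098,0],[0.001,0,-0.0017,0,0.112,0],[0.001,0,-0.0017,0,0.112,0]]]'
python3 -c "from h import *; avg()"
```

```text
clock: 17.1
tool_pos: [0.5123, -0.1978, 0.1442]
eef_rot: [0.639, -0.303, 0.303, -0.638]
contact_force: [0.4, -4.3, -2.9]
opening: 0.241
t 17.35 p [ 0.5124 -0.1976  0.1441] F,M,tau7 [-0.873 -4.57  -2.042 -1.412  0.126  0.131 -0.165] sd Mz 0.021 yaw z 39.3 q7 0.26
```

```bash
python3 -m handwheel '[[[0.001,0,-0.001,0,0.011,0],[0.0016,0,-0.002,0,0.022,0],[0.0016,0,-0.002,0,0.033,0],[0.0016,0,-0.002,0,0.045,0],[0.0016,0,-0.002,0,0.045,0]]]'
python3 -c "from h import *; avg()"
```

```text
clock: 17.77
tool_pos: [0.5122, -0.1991, 0.1442]
eef_rot: [-0.615, 0.348, -0.348, 0.616]
contact_force: [-0.4, -2.8, -1.5]
opening: 0.243
t 18.02 p [ 0.5122 -0.1994  0.1442] F,M,tau7 [-1.051 -2.212 -2.211 -0.876  0.188  0.108 -0.157] sd Mz 0.027 yaw z 31.2 q7 0.15
```

Still running (about 0.12 Nm). I'll carry on in 4° steps.

```bash
python3 -m handwheel '[[[0.0005,0,-0.001,0,0.011,0],[0.001,0,-0.0015,0,0.022,0],[0.001,0,-0.0015,0,0.022,0]]]'
python3 -c "from h import *; avg(4)"
python3 -m handwheel '[[[0.0003,0,-0.0003,0,0.011,0],[0.0005,0,-0.0005,0,0.022,0],[0.0005,0,-0.0005,0,0.022,0]]]'
python3 -c "from h import *; avg(4)"
```

```text
clock: 18.27
tool_pos: [0.5119, -0.2004, 0.1443]
eef_rot: [-0.603, 0.368, -0.368, 0.604]
contact_force: [-0.3, -1.4, -2.0]
opening: 0.245
t 18.47 p [ 0.5119 -0.2006  0.1443] F,M,tau7 [-0.197 -1.047 -2.347 -0.307 -0.017  0.086 -0.148] sd Mz 0.032 yaw z 27.28 q7 0.1
clock: 18.72
tool_pos: [0.5117, -0.2012, 0.1443]
eef_rot: [-0.59, 0.389, -0.389, 0.591]
contact_force: [-0.7, -0.7, -2.6]
opening: 0.244
t 18.92 p [ 0.5116 -0.2014  0.1443] F,M,tau7 [ 0.056  0.25  -2.936  0.011 -0.144  0.104 -0.142] sd Mz 0.026 yaw z 23.32 q7 0.05
```

```bash
python3 -m handwheel '[[[0,0,0,0,0.011,0],[0,0,0,0,0.022,0],[0,0,0,0,0.022,0]]]'
python3 -c "from h import *; avg(4)"
python3 -m handwheel '[[[0,0,0,0,0.011,0],[0,0,0,0,0.02,0],[0,0,0,0,0.02,0]]]'
python3 -c "from h import *; avg(4)"
```

```text
clock: 19.17
tool_pos: [0.5114, -0.2017, 0.1443]
eef_rot: [-0.577, 0.409, -0.409, 0.577]
contact_force: [1.7, 0.5, -3.8]
opening: 0.243
t 19.37 p [ 0.5115 -0.2018  0.1443] F,M,tau7 [ 0.411  0.75  -2.567  0.088 -0.157  0.093 -0.142] sd Mz 0.024 yaw z 19.35 q7 -0.01
clock: 19.62
tool_pos: [0.5112, -0.202, 0.1442]
eef_rot: [0.564, -0.427, 0.427, -0.563]
contact_force: [0.2, 0.7, -3.0]
opening: 0.245
t 19.82 p [ 0.5112 -0.202   0.1442] F,M,tau7 [-0.029 -0.008 -2.284  0.05  -0.065  0.203 -0.23 ] sd Mz 0.021 yaw z 15.73 q7 -0.05
```

The torque is rising, so the stop is reached. A further 5° should give about 0.45 Nm.

```bash
python3 -m handwheel '[[[0,0,0,0,0.009,0],[0,0,0,0,0.018,0],[0,0,0,0,0.027,0],[0,0,0,0,0.027,0],[0,0,0,0,0.027,0],[0,0,0,0,0.027,0]]]'
python3 -c "from h import *; avg(5)"
```

```text
clock: 20.32
tool_pos: [0.511, -0.2021, 0.1442]
eef_rot: [0.545, -0.451, 0.45, -0.545]
contact_force: [-0.5, 0.3, -2.0]
opening: 0.245
t 20.57 p [ 0.5111 -0.2021  0.1442] F,M,tau7 [-0.867  0.273 -2.565 -0.024  0.2    0.41  -0.401] sd Mz 0.035 yaw z 10.83 q7 -0.12
```

```bash
python3 -m handwheel '[[[0,0,0,0,-0.011,0],[0,0,0,0,-0.022,0],[0,0,0,0,-0.033,0],[0,0,0,0,-0.044,0],[0,0,0,0,-0.055,0],[0,0,0,0,-0.066,0],[0,0,0,0,-0.066,0],[0,0,0,0,-0.066,0]]]'
python3 -c "from h import *; avg(4)"
```

```text
clock: 21.23
tool_pos: [0.5115, -0.202, 0.1441]
eef_rot: [-0.588, 0.392, -0.392, 0.589]
contact_force: [0.5, 0.9, -3.9]
opening: 0.243
t 21.43 p [ 0.5114 -0.202   0.1442] F,M,tau7 [ 3.440e-01  6.790e-01 -4.263e+00  1.540e-01 -1.550e-01 -1.100e-02
  2.000e-03] sd Mz 0.038 yaw z 22.66 q7 0.04
```

```bash
python3 -m handwheel '[[[0,-0.002,0,0,0,0],[0,-0.005,0,0,0,0],[0,-0.01,0,0,0,0],[0,-0.016,0,0,0,0],[0,-0.024,0,0,0,0],[0,-0.032,0,0,0,0],[0,-0.04,0,0,0,0],[0,-0.05,0,0,0,0],[0,-0.065,0,0,0,0],[0,-0.085,0,0,0,0],[0,-0.105,0,0,0,0],[0,-0.12,0,0,0,0]]]'
python3 - <<'E'
from h import *
avg(1); s,M=st(); 
y=99.7; d=M.T@(np.array([.488,.2289,.264])-s['tool_pos']); print(d, "turn",(y-np.degrees(np.arctan2(M[1,2],M[0,2])))/180)
snap("scene","s4"); cv2.imwrite("pics/v7.png",cv2.resize(cv2.imread("pics/s4.png")[60:300,60:420],None,fx=1.6,fy=1.6))
E
```

```text
clock: 22.43
tool_pos: [0.5116, -0.2019, 0.2665]
eef_rot: [-0.588, 0.391, -0.392, 0.589]
contact_force: [1.4, -0.1, -5.2]
opening: 0.245
t 22.48 p [ 0.5132 -0.2019  0.269 ] F,M,tau7 [ 1.392 -0.624 -1.801 -0.142 -0.191 -0.033  0.032] sd Mz 0.0 yaw z 22.71 q7 0.19
t 22.48 p [ 0.5132 -0.2019  0.269 ] 
M [[0.386, 0.006, 0.922], [-0.922, -0.002, 0.386], [0.004, -1.0, 0.005]] 
F [ 1.39 -0.62 -1.8 ] Mo [-0.142 -0.191 -0.033] op 0.241 q [ 0.72  0.63 -0.73  1.74  0.5   0.96  0.19]
[-0.40712226  0.00418292  0.14309276] turn 0.42769477785539844
```

View pics/v7.png

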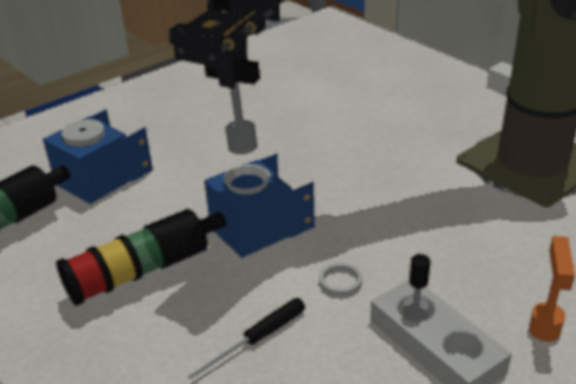

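The driver came out cleanly. Comparing the free TCP positions at the two yaws puts the foot about 5 mm toward tool −x. So I'll measure the empty pocket before putting it back.

```bash
python3 -m handwheel '[[[-0.034,0,0.012,0,-0.035,0],[-0.068,0,0.024,0,-0.07,0],[-0.102,0,0.036,0,-0.106,0],[-0.136,0,0.048,0,-0.142,0],[-0.17,0,0.06,0,-0.178,0],[-0.204,0,0.071,0,-0.213,0],[-0.204,0,0.071,0,-0.213,0]]]'
python3 - <<'E'
from h import *
s,M=st()
snap("wrist","w5"); c=get_calibration("wrist"); print(np.array(c["T"]).tolist())
snap("top","t5"); 
a=cv2.imread("pics/t5.png")[190:270,140:280]
cv2.imwrite("pics/v8.png",cv2.resize(a,None,fx=5,fy=5,interpolation=2))
y=99.7; d=M.T@(np.array([.488,.2289,.264])-s['tool_pos']); print(d, "turn",(y-np.degrees(np.arctan2(M[1,2],M[0,2])))/180)
E
```

```text
clock: 23.12
tool_pos: [0.4968, 0.0229, 0.2649]
eef_rot: [-0.683, 0.171, -0.171, 0.689]
contact_force: [0.3, 0.8, -4.4]
opening: 0.241
t 23.12 p [0.4968 0.0229 0.2649] 
M [[0.883, 0.001, 0.47], [-0.47, 0.008, 0.883], [-0.003, -1.0, 0.007]] 
F [ 0.29  0.81 -4.42] Mo [ 0.018 -0.314 -0.042] op 0.241 q [ 0.43  0.62 -0.92  1.89  0.6   0.93  0.31]
[[0.4764733290707162, 0.8496297175258958, 0.22605864235001316, 0.43992033689235327], [0.879181764575642, -0.4614878278339409, -0.11861032669530588, 0.049906948790352935], [0.003548453455410336, 0.2552612933015367, -0.9668655959439748, 0.41042316610527635], [0.0, 0.0, 0.0, 1.0]]
[-0.1046156   0.00250278  0.1777173 ] turn 0.20958587654989844
```

View pics/v8.png

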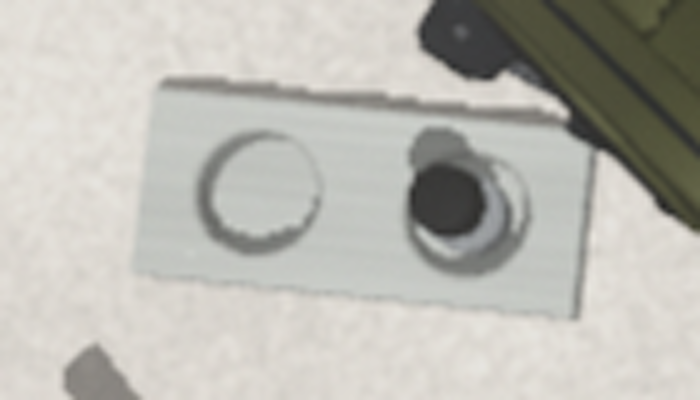

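```bash
python3 - <<'E'
from h import *
k=lambda x,y:(140+x/5-.4,190+y/5-.4)
print(ray("top",*k(259,193),.04),ray("top",*k(468,213),.04))
for q in((158,82),(135,271),(597,128),(578,318)): print(np.round(ray("top",*k(*q),.04),4))
c=get_calibration("wrist")
print("pocket proj wrist",proj("wrist",ray("top",*k(259,193),.04),c), c["cx"])
im=cv2.imread("pics/w5.png"); cv2.imwrite("pics/v9.png",im)
E
```

```text
[0.48734973 0.22405323 0.04      ] [0.47912682 0.13448269 0.04      ]
[0.535  0.2686 0.04  ]
[0.4538 0.2762 0.04  ]
[0.5158 0.0797 0.04  ]
[0.4346 0.087  0.04  ]
pocket proj wrist [440.34013245  79.37847425] 273.1782017810099
```

View pics/v9.png

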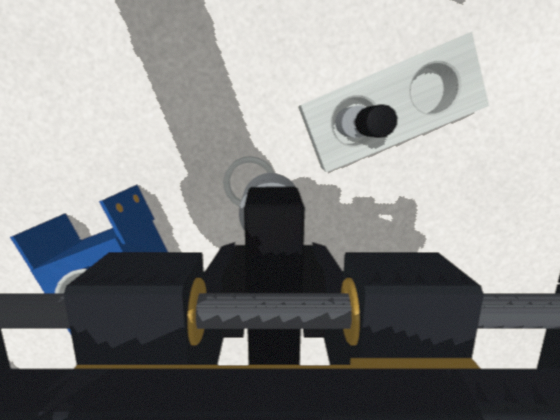

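```bash
python3 - <<'E'
from h import *
c={"fx":326.3637,"fy":326.3637,"cx":273.178,"cy":get_calibration("wrist")["cy"],"T":get_calibration("wrist")["T"]}
print("pocket",ray("wrist",436,87,.04,c), "small pocket",ray("wrist",357,121,.04,c))
s,M=st()
for ex in(0,-.005):
  for ez in (0,):
    for dz,n in((.157-.2649,"foot"),(.191-.2649,"top")):
        o=s["tool_pos"]+M@np.array([ex,0,ez])+[0,0,dz]
        P=np.array([proj("wrist",o+M@np.array([.023*np.cos(a),0,.023*np.sin(a)]),c) for a in np.linspace(0,6.28,60)])
        print(ex,n,"u",P[:,0].min(),P[:,0].max(),"vmin",P[:,1].min())
for a in(-.04,.04): print("bar end top",proj("wrist",s["tool_pos"]+M@np.array([a,-.033,0]),c))
im=cv2.imread("pics/w5.png").max(2); print(im[150:200,270].tolist())
E
```

```text
pocket [0.49227813 0.21720155 0.04      ] small pocket [0.4835349  0.12843206 0.04      ]
t 23.22 p [0.4973 0.015  0.2638] 
M [[0.877, -0.001, 0.481], [-0.481, -0.0, 0.877], [-0.001, -1.0, -0.0]] 
F [ 0.18 -1.22 -4.43] Mo [-0.123 -0.153  0.031] op 0.241 q [ 0.43  0.62 -0.91  1.89  0.6   0.94  0.31]
0 foot u 243.3100278308787 300.57008448296205 vmin 178.1024983798099
0 top u 239.042051252705 304.51293916944513 vmin 186.3302276473887
-0.005 foot u 243.1608628135689 300.7026629208595 vmin 171.76623403498306
-0.005 top u 238.84734292694304 304.68682910642224 vmin 179.1041981556214
bar end top [270.51155069 196.45026346]
bar end top [270.98018916 383.39340383]
[227, 227, 228, 229, 230, 229, 230, 229, 229, 229, 226, 219, 192, 160, 148, 135, 122, 123, 125, 126, 128, 124, 120, 110, 110, 108, 107, 108, 107, 105, 106, 111, 129, 156, 163, 151, 108, 52, 23, 19, 19, 23, 26, 19, 21, 24, 24, 21, 25, 23]
```

```bash
python3 - <<'E'
from h import *
s,M=st(); c=get_calibration("wrist"); snap("wrist","w6"); s,M=st()
im=cv2.imread("pics/w6.png").max(2).astype(int); print(im[150:200,270].tolist())
for ex in(0,-.005,-.01):
    for dz,n in((-.108,"foot"),(-.074,"top")):
        o=s["tool_pos"]+M@np.array([ex,0,0])+[0,0,dz]
        P=np.array([proj("wrist",o+M@np.array([.023*np.cos(a),0,.023*np.sin(a)]),c) for a in np.linspace(0,6.28,60)])
        print(ex,n,"u",P[:,0].min(),P[:,0].max(),"vmin",P[:,1].min())
print("bar end top",[proj("wrist",s["tool_pos"]+M@np.array([a,-.033,0]),c)[1] for a in(-.045,-.04)])
print("pocket exp",proj("wrist",[.4873,.2241,.04],c))
g=cv2.imread("pics/w6.png")[20:220,200:520]; cv2.imwrite("pics/v10.png",cv2.resize(g,None,fx=2.5,fy=2.5,interpolation=2))
E
```

```text
t 23.22 p [0.4973 0.015  0.2638] 
M [[0.877, -0.001, 0.481], [-0.481, -0.0, 0.877], [-0.001, -1.0, -0.0]] 
F [ 0.18 -1.22 -4.43] Mo [-0.123 -0.153  0.031] op 0.241 q [ 0.43  0.62 -0.91  1.89  0.6   0.94  0.31]
t 23.27 p [0.4975 0.013  0.2635] 
M [[0.875, -0.002, 0.484], [-0.484, -0.001, 0.875], [-0.001, -1.0, -0.002]] 
F [ 0.39 -0.39 -4.  ] Mo [-0.082 -0.196 -0.037] op 0.243 q [ 0.44  0.62 -0.91  1.89  0.6   0.94  0.31]
[229, 224, 201, 183, 161, 149, 132, 127, 130, 132, 130, 126, 125, 124, 130, 141, 147, 148, 147, 149, 149, 140, 123, 109, 110, 107, 109, 107, 106, 106, 103, 111, 138, 158, 164, 157, 127, 67, 25, 19, 23, 20, 20, 24, 20, 26, 22, 22, 26, 25]
0 foot u 241.29715383437178 298.41773644685856 vmin 179.401337831296
0 top u 236.75220212214947 302.0409291236214 vmin 187.79581387177444
-0.005 foot u 241.1611803028125 298.5618962189693 vmin 173.0874355279006
-0.005 top u 236.57116590054432 302.226128518079 vmin 180.59895085749562
-0.01 foot u 241.02386608658077 298.7074765328206 vmin 166.70989547519383
-0.01 top u 236.38808647013636 302.4134166629253 vmin 173.3187900633537
bar end top [np.float64(185.45739739705792), np.float64(199.2695756094483)]
pocket exp [440.36437082  79.31196558]
```

View pics/v10.png

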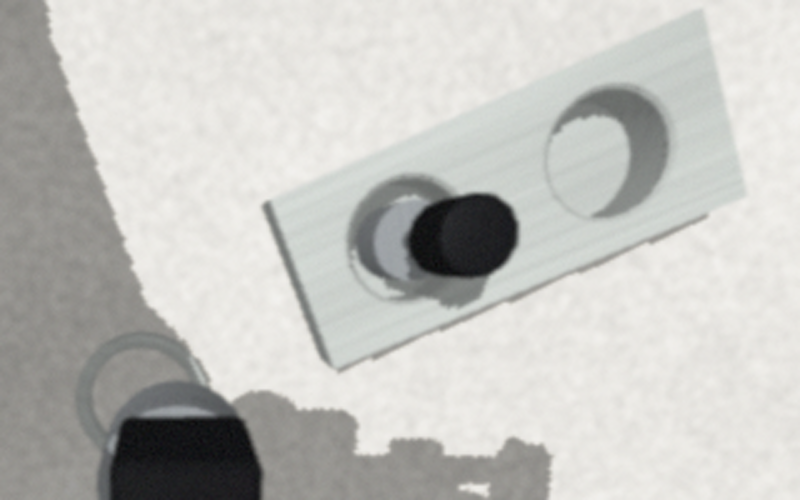

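Socket edge at row ~172 and bar end at row ~187 both give the same −4.5 mm slide along tool x, so the driver isn't tilted in the grip. The pocket is at about (0.488, 0.225), so I aim the TCP at (0.492, 0.226).

```bash
python3 - <<'E'
from h import *
s,M=st(); y=99.7
print(M.T@(np.array([.492,.2262,.264])-s['tool_pos']), "turn",(y-np.degrees(np.arctan2(M[1,2],M[0,2])))/180)
E
```

```text
t 23.27 p [0.4975 0.013  0.2635] 
M [[0.875, -0.002, 0.484], [-0.484, -0.001, 0.875], [-0.001, -1.0, -0.002]] 
F [ 0.39 -0.39 -4.  ] Mo [-0.082 -0.196 -0.037] op 0.243 q [ 0.44  0.62 -0.91  1.89  0.6   0.94  0.31]
[-0.10800425 -0.00074141  0.18389369] turn 0.21472878872972564
```

```bash
python3 -m handwheel '[[[-0.01,0,0.017,0,-0.02,0],[-0.025,0,0.043,0,-0.05,0],[-0.04,0,0.068,0,-0.08,0],[-0.056,0,0.095,0,-0.11,0],[-0.07,0,0.12,0,-0.14,0],[-0.084,0,0.143,0,-0.168,0],[-0.096,0,0.163,0,-0.19,0],[-0.104,0,0.177,0,-0.206,0],[-0.108,0,0.184,0,-0.215,0],[-0.108,0,0.184,0,-0.215,0],[-0.108,0,0.184,0,-0.215,0],[-0.108,0,0.184,0,-0.215,0]]]'
python3 - <<'E'
from h import *
for i in range(6): snapshot("top")
s,M=st(); c=get_calibration("wrist"); snap("wrist","w7")
print(M.T@(np.array([.492,.2262,.264])-s['tool_pos']),"pocket exp",proj("wrist",[.4885,.225,.04],c))
o=s["tool_pos"]+M@np.array([-.0047,0,0])-[0,0,.108]
print("foot now",o,"socket centre px",proj("wrist",o,c))
g=cv2.imread("pics/w7.png")[100:260,180:380]; cv2.imwrite("pics/v11.png",cv2.resize(g,None,fx=3.5,fy=3.5,interpolation=2))
E
```

```text
clock: 24.27
tool_pos: [0.4931, 0.2243, 0.2636]
eef_rot: [0.706, 0.058, -0.059, -0.704]
contact_force: [0.4, -0.4, -4.7]
opening: 0.243
t 24.57 p [0.4928 0.2261 0.2642] 
M [[0.986, 0.0, -0.168], [0.168, -0.001, 0.986], [0.0, -1.0, -0.001]] 
F [ 0.42 -0.56 -3.14] Mo [ 0.102 -0.117 -0.012] op 0.241 q [ 0.07  0.73 -1.04  1.76  0.71  1.08  0.52]
[-0.0007723   0.00021729  0.0001856 ] pocket exp [272.19887296 176.55665653]
foot now [0.48815943 0.22535651 0.15621687] socket centre px [272.22642792 199.81900043]
```

View pics/v11.png

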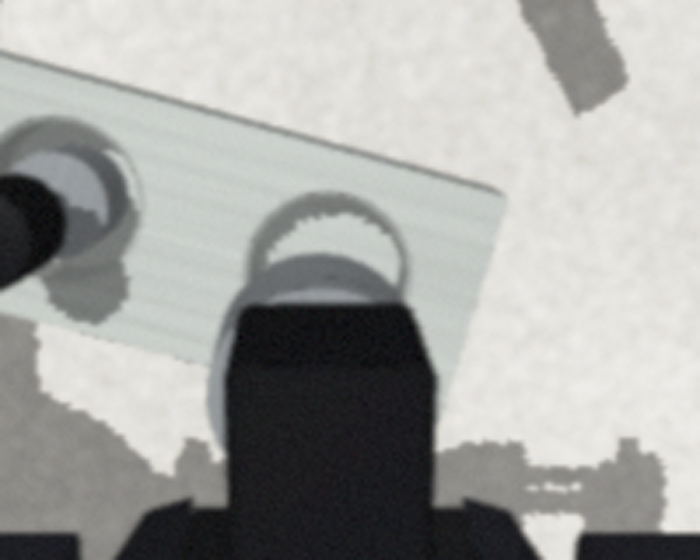

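Pocket rim: u centre ~273.6, top row 154.6. That puts it at about (0.4893, 0.2266), roughly 1 mm from the foot. I'll correct and lower.

```bash
python3 -m handwheel '[[[0.001,0.01,0.001,0,0,0],[0.001,0.025,0.001,0,0,0],[0.001,0.04,0.001,0,0,0],[0.001,0.055,0.001,0,0,0],[0.001,0.07,0.001,0,0,0],[0.001,0.083,0.001,0,0,0],[0.001,0.094,0.001,0,0,0],[0.001,0.102,0.001,0,0,0],[0.001,0.108,0.001,0,0,0],[0.001,0.11,0.001,0,0,0],[0.001,0.11,0.001,0,0,0],[0.001,0.11,0.001,0,0,0]]]'
python3 -m handwheel '[[[0,0.003,0,0,0,0],[0,0.006,0,0,0,0],[0,0.009,0,0,0,0],[0,0.012,0,0,0,0],[0,0.015,0,0,0,0],[0,0.016,0,0,0,0],[0,0.016,0,0,0,0],[0,0.016,0,0,0,0]]]'
python3 -c "from h import *; avg(3)"
```

```text
clock: 25.62
tool_pos: [0.4936, 0.2283, 0.1546]
eef_rot: [-0.704, -0.06, 0.06, 0.705]
contact_force: [0.3, 0.4, -4.9]
opening: 0.244
clock: 26.28
tool_pos: [0.4934, 0.228, 0.1381]
eef_rot: [0.705, 0.06, -0.06, -0.705]
contact_force: [0.7, -0.1, -4.6]
opening: 0.247
t 26.43 p [0.4935 0.2281 0.1383] F,M,tau7 [ 0.008  0.286 -4.222  0.07  -0.14   0.011 -0.   ] sd Mz 0.039 yaw z 99.75 q7 0.34
```

```bash
python3 -m handwheel '[[[0,0.004,0,0,0,0],[0,0.008,0,0,0,0],[0,0.012,0,0,0,0],[0,0.016,0,0,0,0],[0,0.019,0,0,0,0],[0,0.021,0,0,0,0],[0,0.0225,0,0,0,0],[0,0.0235,0,0,0,0],[0,0.0235,0,0,0,0],[0,0.0235,0,0,0,0]]]'
python3 -c "from h import *; avg(3)"
```

```text
clock: 27.27
tool_pos: [0.4935, 0.2281, 0.1148]
eef_rot: [-0.705, -0.06, 0.06, 0.705]
contact_force: [-0.1, -0.4, -4.5]
opening: 0.246
t 27.42 p [0.4935 0.2281 0.1149] F,M,tau7 [ 3.750e-01  3.600e-01 -4.451e+00  7.200e-02 -1.280e-01 -4.000e-03
 -0.000e+00] sd Mz 0.023 yaw z 99.75 q7 0.3
```

```bash
python3 -m handwheel '[[[0,0.0008,0,0,0,0],[0,0.0012,0,0,0,0],[0,0.0012,0,0,0,0],[0,0.0012,0,0,0,0]]]'
python3 -c "from h import *; avg(3)"
```

```text
clock: 27.75
tool_pos: [0.4936, 0.2282, 0.1139]
eef_rot: [-0.704, -0.06, 0.06, 0.705]
contact_force: [-0.2, -0.5, -0.8]
opening: 0.244
t 27.9 p [0.4936 0.2282 0.1138] F,M,tau7 [-0.518 -0.155  0.639 -0.046 -0.071 -0.021  0.001] sd Mz 0.019 yaw z 99.75 q7 0.3
```

On the floor of the pocket at the original height. I'll release and retreat straight up.

```bash
python3 -m handwheel '[[[0,0,0,0,0,0],[0,0,0,0,0,0],[0,0,0,0,0,0],[0,0,0,0,0,0],[0,0,0,0,0,0],[0,0,0,0,0,0],[0,0,0,0,0,0],[0,0,0,0,0,0]]]' 0
python3 -m handwheel '[[[0,-0.003,0,0,0,0],[0,-0.008,0,0,0,0],[0,-0.016,0,0,0,0],[0,-0.026,0,0,0,0],[0,-0.04,0,0,0,0],[0,-0.055,0,0,0,0],[0,-0.07,0,0,0,0],[0,-0.085,0,0,0,0],[0,-0.1,0,0,0,0],[0,-0.115,0,0,0,0],[0,-0.13,0,0,0,0],[0,-0.13,0,0,0,0]]]'
python3 - <<'E'
from h import *
for i in range(8): snapshot("top")
s,M=st(); snap("scene","s8"); snap("top","t8")
a=cv2.imread("pics/s8.png")[190:320,270:440]; b=cv2.imread("pics/w7.png"); snap("wrist","w8"); b=cv2.imread("pics/w8.png")
cv2.imwrite("pics/v12.png",np.hstack([cv2.resize(a,(400,306)),cv2.resize(b,(400,306))]))
E
```

```text
clock: 28.57
tool_pos: [0.4934, 0.228, 0.1135]
eef_rot: [0.705, 0.06, -0.06, -0.705]
contact_force: [0.9, 1.2, 1.2]
opening: 0.503
clock: 29.57
tool_pos: [0.4943, 0.2296, 0.2471]
eef_rot: [-0.703, -0.062, 0.058, 0.706]
contact_force: [0.2, 0.3, -0.4]
opening: 0.497
t 29.97 p [0.4931 0.2277 0.2428] 
M [[0.986, -0.001, -0.169], [0.169, -0.001, 0.986], [-0.001, -1.0, -0.0]] 
F [-0.83 -0.35 -0.62] Mo [ 0.031 -0.114 -0.026] op 0.497 q [ 0.05  0.75 -1.02  1.79  0.74  1.04  0.49]
```

View pics/v12.png

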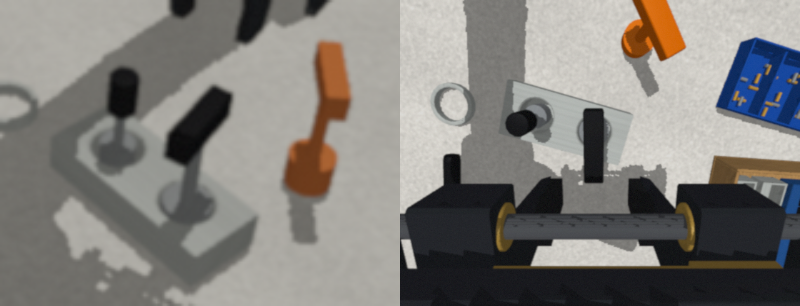

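```bash
python3 - <<'E'
from h import *
c=get_calibration("wrist"); im=cv2.imread("pics/w8.png").max(2)
rows=[v for v in range(130,290) if (im[v,262:296]<50).mean()>.6]; 
a=[];
for v in range(160,240,10):
    x=np.where(im[v,230:330]<50)[0]+230; a.append(ray("wrist",(x.min()+x.max()+1)/2,v,.146,c)[:2])
a=np.array(a); print(rows[0],rows[-1],"ends",ray("wrist",273,rows[0],.146,c)[:2],"line",np.round(a[[0,-1]],4),"yaw",np.degrees(np.arctan2(*(a[-1]-a[0])[::-1])))
A,B=cv2.imread("pics/scene0.png").astype(int),cv2.imread("pics/s8.png").astype(int)
for n,I in(("0",A),("8",B)):
    m=(I[225:262,338:372].max(2)<45); ys,xs=np.where(m); print(n,m.sum(),xs.mean()+338,ys.mean()+225,xs.min()+338,xs.max()+338,ys.min()+225,ys.max()+225)
for cam in["top"]:
    print([(t,[np.round(x["bbox"]).tolist() for x in boxes_of(t,cam)][:2]) for t in("small_driver","spare_collar","screwdriver","driver")])
E
```

```text
150 250 ends [0.44880581 0.22097875] line [[0.4563 0.2208]
 [0.5102 0.2299]] yaw 9.64216046282087
0 443 353.5801354401806 243.72009029345372 340 367 228 260
8 430 353.75581395348837 243.2767441860465 341 367 227 259
[('small_driver', []), ('spare_collar', [[382.0, 212.0, 402.0, 225.0]]), ('screwdriver', [[292.0, 104.0, 305.0, 195.0]]), ('driver', [[144.0, 278.0, 188.0, 313.0], [294.0, 99.0, 306.0, 194.0]])]
```

The bar's position in the scene view is within 0.5 px of where it started, and the gripper is clear and free of contact. Handing in.

```bash
python3 -c "from h import *; job.finish_job(); print(r.get_state()['clock'])"
```

```text
the job is handed in; nothing more can be done
the job is handed in; nothing more can be done
```

I took the driver from its rack pocket, lowered it onto the nut, tightened the nut and stood the driver back in the same pocket. I handed the job in after about 30 s of the 69 s; no verdict was reported.

- **Feeling for the nut:** I pressed with about 5.5 N, and the socket caught the square within the first 20° of clockwise turn. The driver's foot then went down to about 36–37 mm above the table.
- **Tightening:** the nut ran at about 0.1–0.14 Nm and came up against its stop. I stopped at 0.41 Nm at the wrist, a twist of about 0.135 rad, between the 0.10 target and the 0.27 limit. I then eased the torque back to zero before lifting out.
- **Putting the driver back:** in the scene picture the bar sits within 0.5 px of where it started. The bar's end and yaw also match the first wrist measurement. The gripper is open, about 13 cm above the grip height, with no contact force.

**Things that disagreed or were not confirmed:**
- **Contact on the way in:** the socket touched the collar sideways at about 4–6 N, because my first estimate of the bore was a few millimetres off. The driver sat about 5 mm off-centre in the grip after that, and I allowed for it when putting it back.
- **Other objects:** in the last top picture the network did not find the small driver, though it shows in place in the last picture I viewed. It found the loose collar within a few pixels of where it was. The screwdriver's lower end and sides match too, but its box came out longer than at the start.

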